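# Shut and latch the gate of a case rack

### The arm

A 6-joint arm with a two-finger parallel gripper is mounted at the origin on the work surface. World frame = base frame: x ahead of the robot, y to its left, z up, the work surface at z = 0. Lengths are in m, angles in degrees, forces in N, time in s.
With the tool pointing down it reaches from about 0.325 to 0.9 m from the base axis. Payload 6.1 kg.
Tool frame: the origin (TCP) lies on the mounting face of the last link; the fingertips stand robot.tip_extent ahead of it and the grasp point (between the pads) lies 155 mm ahead of it (robot.tip_extent is the distance from the TCP to the fingertips, in m); z points along the fingers, y is the direction in which the jaws open and shut (so a half turn about z gives the same grasp; the last joint's range is limited). The gripper opens to 85 mm and grips with 20 to 120 N. Pads are 22 mm wide; open, the fingers measure 114 mm over their backs; the gripper's body (76 mm by 85 mm) begins 54 mm behind the grasp point. The pads swing forward as they close: fully open they stand 13 mm farther back than shut.
Start: joints at [62.332, 12.628, 87.462, -0, 79.91, -7.225], TCP at [0.218, 0.586, 0.405] pointing down, gripper open.
Joint ranges: [-170.65, 170.65], [-52.31, 119.04], [5.05, 147.46], [-71.25, 251.25], [11.57, 151.72], [-153.62, 153.62]. Speed limits (degrees/s): [147.25, 147.25, 172.46, 180, 180, 180].

### API

Orientations are given as [roll, pitch, yaw] about the fixed x, y, z axes, in that order (R = Rz(yaw) Ry(pitch) Rx(roll)).
In Python, from bench import sense, eyes, robot, models gives the robot as it stands.
- The arm moves only by the shell command python3 -m inch 'ROWS' [FORCE]. ROWS is JSON, a list of rows, each an object of numbers: "x", "y", "z": the shift along the tool's x, y, z in mm; "roll": the turn about the tool's z in rad; "gripper": the opening, from 0 (shut) to 1 (fully open). In form: [{"x": .., "y": .., "z": .., "roll": .., "gripper": ..}, ...]. A call has 1 to 5 rows; each row is the pose to reach, as a shift and turn from the pose commanded when the call began, along the tool's axes at that moment; what a row does not reach only later rows make up. A row lasts 1/10 s, in which the tool goes at most 50 mm and 8.59 degrees, less where a joint would pass 70% of its speed; a pose out of reach is approached as far as the arm can. A call with a gripper value outside its range is refused whole. The fingers move at their own pace and stop on an object; FORCE is the grip in N (left out, the last holds). Time passes only in rows, so rows that repeat a pose let the fingers close. It gives the time, the measured TCP pose, the force and the opening at its end, in the units of the state.
- sense(): the state, without advancing time (a new reading comes with each control period).
- eyes.camera(name): name is "side" or "top" or "wrist"; returns a dict with "image" (400x640x3 uint8, blue, green, red), "mtx" (3x3 intrinsics, pixels), "origin" and "attitude" of the camera in the world; the wrist camera has in their place "tool_from_camera" (4x4, takes a point from camera to tool coordinates, whose origin is the TCP and whose axes are the flange's). Camera axes: x right, y down, z forward; pixel columns grow to the right and rows downward; lengths in m; the calibration is good to about 2 mm. A picture is of the moment at which its call begins: read the wrist's pose just before it. There is no depth.
- robot.job_done(): hands the job in, once; it reports no verdict.
Trained networks look in a picture, given as the dict that the camera call returned (one of the last four; its "shot" number tells which), for a name from the list of things; names that differ only in an ending like _2 or _b are one class to them, and where a whole thing is asked for, a point or a joint stands for the part that bears it (a point fixed in the world has none). Each returns a list of dicts, best first, with "p" (0 to 1); they miss things now and then, are a little off and sometimes report something else, mostly with a low value. They report only what shows in the picture. A call takes as long as a camera call.
- models.boxes_of(picture, label): "location" ([column, row] in pixels, amid what is visible of it).
- models.trace(picture, label): "pixels" (400x640 bool, what is visible of it) and "location" ([column, row] in pixels, amid what is visible of it).
The state is a dict: "time": time; "qpos": joint angles; "joint_vel": joint speeds; "tau": joint torques, N m; "position": TCP position; "tcp_rot": TCP orientation; "contact_force": force on the tool from outside, world axes, zero at the start; "wrist_torque": the same for the moment, N m; "width": opening from 0.0 (shut) to 1.0 (fully open).
Only numpy, scipy, OpenCV 4.12 (cv2) and the standard library are available. Lean on these libraries where they do the work, as an engineer would, in place of code of your own. Each camera call takes 0.05 s, during which the arm holds its last target.

### The job

Close the green gate of the plywood rack that holds the red case of brass pins and latch it: raise the latch bar by its red thumb tab, swing the gate shut with the bar passing over the yellow striker, press gently against the sprung rubber pad and let the bar drop fully down between striker and pad, so that it stays latched when you let go. Do not ram the bar against the striker or squash the pad hard (a push of a bit over one kilogram at the pad is enough, two and a half is too much), and leave everything else where it stands.

Things in the scene. Friction and masses are not known exactly. Their poses are not given: they have to be found in the camera images.
- rack: Fixed plywood rack. Origin on the table under the shut gate's middle; x points into the rack (away from the gate's outer side), y left along the shut gate, z up. Base board 12 mm thick, x -50 to +250, y +-200 mm. Gate hinge: vertical axis at x 0, y +140. Walls (y +-134, x 240) up to 87 mm high; the red case stands inside.
- gate_hinge (a point): Point on the gate's vertical hinge axis, 90 mm above the table. Axes turn with the gate and equal the rack's when it is shut: -y runs along the gate to its free end, -x is its outer normal. Green gate 14 mm thick, ends 250 mm from the hinge, top edge 100 mm above the table, about 0.7 kg.
- gate (a joint): Gate angle, rad: about 0 when shut, growing as the free end swings outward (to the rack's -x), -0.12 to 1.2. Stays where left; friction 0.15 N m, damping 0.5 N m s/rad. Latched it reads -0.065 to +0.065, depending on where the keeper was set; with the bar down against the striker's outer side 0.075 or more.
- latch (a joint): Latch bar angle, rad: 0 when the bar is level and fully down on its stop, growing as the tip rises, up to 0.6. Swings freely in the gate's plane and falls by its own weight (0.18 kg). Angles of 0.12 to 0.24 carry the bar above the striker yet still in front of the pad.
- latch_pivot (a point): Pivot of the bar, on the gate's outer side: in the gate_hinge frame at x -22, y -130, z 0 mm. The pivot axis is the gate's x. Axes turn with the bar and equal the gate's when the bar is level.
- thumb_tab (a point): Where to pinch the red thumb tab standing on the bar: plate 10 mm thick (along x, across the gate), 26 mm wide (along y), top 25 mm above this point, bar's top edge 47 mm below it. In the latch_pivot frame at x 0, y -85, z +55 mm (145 mm above the table, bar down). Both faces are free above the gate's top edge (100 mm). Pinched across its thickness it can turn between the pads as the bar pivots.
- bar: Steel latch bar 10 mm thick (x), 16 mm tall, 190 mm long; origin on the pivot, -y runs to its tip 175 mm away. It meets the keeper 158 mm from the pivot, 288 mm from the hinge axis. Friction on striker and pad is low (0.2), yet the pad's squeeze can hold up the light bar: make sure it goes fully down, pushing the tab down if need be.
- post: Fixed steel post at the gate's free end, origin on the table at rack x 0, y -148 mm, axes as the rack's. It carries the keeper (striker, catch gap, pad), which was screwed down by hand anywhere from -18 to +18 mm along x from its middle setting: its place is NOT measured; find it by feel (or sight).
- striker_mid (a point): Where the middle of the yellow striker's flat top would be with the keeper in its middle setting: at post x -42, y 0, z 97 mm. Striker: block 30 mm thick (x), 24 mm long (y), its top 15 mm above the underside of the level bar. On its inner (+x) side follows the catch gap, 8.4 mm wide, then the pad.
- pad_mid (a point): Where the middle of the black rubber pad's outer face would be with the keeper in its middle setting: at post x -18.6, y 0, z 102 mm. Pad 79 to 125 mm high, sprung, yields inward 5 N per mm. The gap being narrower than the bar, push the pad in 2 to 3.5 mm (10 to 17 N at the pad) so the bar can drop in; under 1.6 mm the bar sits on the striker, over 4.8 mm (24 N) is too hard.
- red_case: Bystander: open red plastic case of brass pins, 110 x 190 x 50 mm, inside the rack. Origin under its middle.
- green_case: Bystander: dark green case of brass pins with its lid open, 100 x 160 mm, 145 mm high. Origin under its middle.
- jar: Bystander: glass jar with black cap, 56 mm wide, 75 mm high. Origin under its middle.
- cup: Bystander: white cup, 72 mm wide, 85 mm high. Origin under its middle.
- screwdriver: Bystander: screwdriver lying on the table.
- brush: Bystander: brush lying on the table.

How it is judged:
By the outcome, as a careful person would: the job done as asked, in the order asked, and still so for the second after the job is handed in, with the robot touching nothing.
It also fails if it takes over 58 s, if anything falls off the work surface, if the arm or the gripper's body presses on something with over 40 N, if the wrist force passes 120 N, or if a joint passes its speed limit or range.

## Working session

There is one attempt and no reset: what is moved stays moved. The work goes in short steps, Python scripts to look and compute and a shell command to move; the robot and the scene stay as the last step left them, time stands still between calls to the robot, and variables do not carry over. Pictures are saved under pics/ and viewed, and the job is handed in when it is done.

```bash
ls; mkdir -p pics; python3 - <<'E'
from bench import sense, eyes, robot, models
import cv2
print(sense()); print(robot.tip_extent)
for n in ["side","top","wrist"]:
    c=eyes.camera(n); cv2.imwrite(f"pics/{n}0.png",c["image"])
    print(n,{k:v for k,v in c.items() if k!="image"})
E
```

```text
pics
{'time': 0.0, 'qpos': array([ 6.23316066e+01,  1.26769132e+01,  8.75244322e+01,  1.88254246e-04,
        7.99084221e+01, -7.22507550e+00]), 'joint_vel': array([-0.06643802, -0.03723217, -0.02339992, -0.05728019, -0.0812024 ,
       -0.00091611]), 'tau': array([ 1.39725376e-03, -4.96888340e+01, -3.89411330e+01, -1.03062339e-05,
        1.08159755e-02,  2.81293870e-05]), 'position': array([0.21818479, 0.58540708, 0.40359314]), 'tcp_rot': array([-1.79891127e+02, -1.39889686e-02,  1.59556636e+02]), 'contact_force': array([-0.30944983,  0.47539612, -0.41665517]), 'wrist_torque': array([ 0.01991832, -0.02622363, -0.03789236]), 'width': 0.9964005856560029}
0.1734
side {'mtx': array([[407.60900583,   0.        , 322.18276016],
       [  0.        , 407.60900583, 195.03657166],
       [  0.        ,   0.        ,   1.        ]]), 'origin': array([ 0.20457343, -0.91299447,  0.93887165]), 'attitude': array([-130.68583842,   -0.85896575,  -20.57995839]), 'shot': 1}
top {'mtx': array([[392.76328982,   0.        , 322.25444809],
       [  0.        , 392.76328982, 197.14148286],
       [  0.        ,   0.        ,   1.        ]]), 'origin': array([0.51099824, 0.01107578, 1.16896791]), 'attitude': array([-176.31476798,   -0.24495575,  -88.49041731]), 'shot': 2}
wrist {'mtx': array([[291.87673823,   0.        , 319.0141086 ],
       [  0.        , 291.87673823, 200.87239451],
       [  0.        ,   0.        ,   1.        ]]), 'tool_from_camera': array([[-1.72164338e-04, -9.49937935e-01, -3.12438617e-01,
         8.05507131e-02],
       [ 9.99999932e-01, -2.65448195e-04,  2.56034239e-04,
         1.82192128e-03],
       [-3.26152904e-04, -3.12438552e-01,  9.49937916e-01,
         3.05931555e-02],
       [ 0.00000000e+00,  0.00000000e+00,  0.00000000e+00,
         1.00000000e+00]]), 'shot': 3}
```

View pics/side0.png

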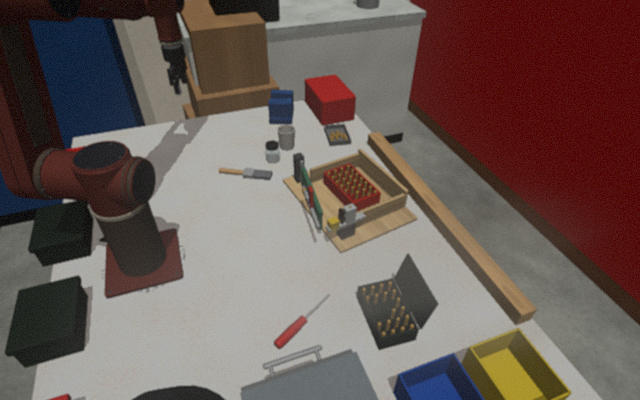

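View pics/top0.png

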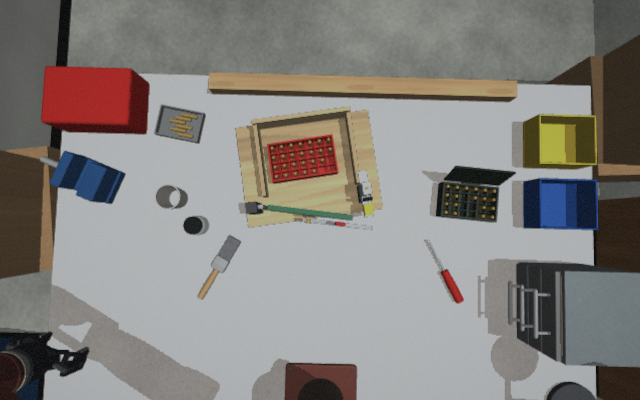

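View pics/wrist0.png

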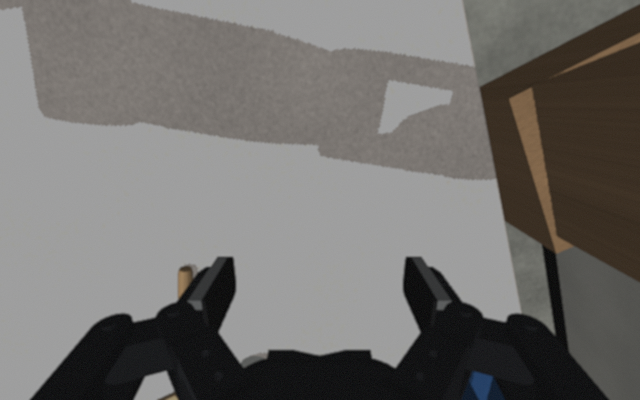

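The top view shows the rack at about (310,168). The gate runs from its hinge at (250,208) to about (352,217), the red tab is near (340,224) and the yellow striker near (368,208). Next I'll zoom in and fit the rack's pose.

```bash
cat > h.py <<'E'
import numpy as np, cv2
from scipy.spatial.transform import Rotation as R
def Rm(a): return R.from_euler('xyz',a,degrees=True).as_matrix()
def pose(c):  # fixed cams
    return Rm(c["attitude"]), np.array(c["origin"])
def wpose(c,s):
    T=np.array(c["tool_from_camera"]); Rt=Rm(s["tcp_rot"])
    return Rt@T[:3,:3], s["position"]+Rt@T[:3,3]
def ray(c,P,px):
    Rc,o=P; K=c["mtx"]; d=Rc@np.array([(px[0]-K[0,2])/K[0,0],(px[1]-K[1,2])/K[1,1],1.]); return o,d
def onz(c,P,px,z):
    o,d=ray(c,P,px); return o+d*(z-o[2])/d[2]
def proj(c,P,p):
    Rc,o=P; q=Rc.T@(np.asarray(p)-o); K=c["mtx"]; return K[:2,:2]@(q[:2]/q[2])+K[:2,2]
def tri(rs):
    A=np.zeros((3,3));b=np.zeros(3)
    for o,d in rs:
        d=d/np.linalg.norm(d);M=np.eye(3)-np.outer(d,d);A+=M;b+=M@o
    return np.linalg.solve(A,b)
E
python3 - <<'E'
from bench import sense, eyes, robot, models
import cv2
from h import *
c=eyes.camera("top");s=eyes.camera("side")
np.save("top.npy",c["image"]);np.save("side.npy",s["image"])
cv2.imwrite("pics/topz.png",cv2.resize(c["image"][95:240,225:395],None,fx=4.5,fy=4,interpolation=cv2.INTER_CUBIC)[:600])
cv2.imwrite("pics/sidez.png",cv2.resize(s["image"][140:255,275:425],None,fx=5,fy=5,interpolation=cv2.INTER_CUBIC))
for pic,n in((c,"top"),(s,"side")):
  P=pose(pic)
  for l in ["rack","gate","thumb_tab","bar","post","latch_pivot","red_case"]:
    for b in models.boxes_of(pic,l)[:2]:
      print(n,l,round(b["p"],2),np.round(b["location"],1),np.round(onz(pic,P,b["location"],0.1),3))
E
```

```text
top rack 0.72 [194.8 228.3] [0.486 0.351 0.1  ]
top rack 0.69 [219.4 261.5] [0.399 0.281 0.1  ]
top gate 0.65 [317. 213.] [0.536 0.021 0.1  ]
top thumb_tab 0.58 [334.  227.4] [ 0.499 -0.026  0.1  ]
top thumb_tab 0.28 [472.8 192.9] [ 0.603 -0.403  0.1  ]
top bar 0.74 [323.3 212.9] [0.537 0.004 0.1  ]
top bar 0.46 [350.4 223.2] [ 0.511 -0.07   0.1  ]
top post 0.49 [358.1 195.4] [ 0.587 -0.089  0.1  ]
top latch_pivot 0.82 [338.7 223.4] [ 0.51  -0.038  0.1  ]
top red_case 0.95 [301.7 156.6] [0.69  0.068 0.1  ]
side rack 0.79 [342.4 203.2] [ 0.605 -0.061  0.1  ]
side gate 0.6 [310.9 199. ] [ 0.52 -0.01  0.1 ]
side thumb_tab 0.51 [311.3 203.8] [ 0.513 -0.031  0.1  ]
side bar 0.53 [311.8 211.6] [ 0.503 -0.065  0.1  ]
side post 0.49 [345.9 231.1] [ 0.568 -0.175  0.1  ]
side latch_pivot 0.62 [308.3 201.3] [ 0.508 -0.017  0.1  ]
side red_case 0.58 [350.6 186.6] [0.661 0.005 0.1  ]
```

View pics/topz.png

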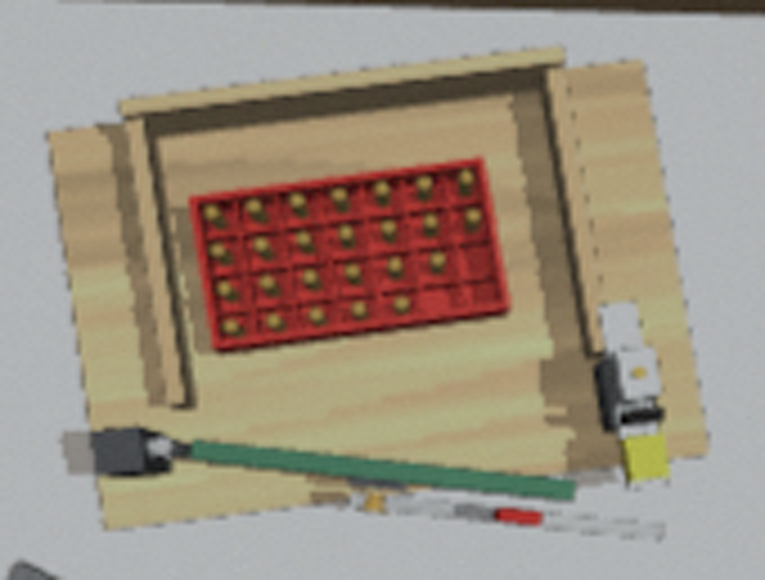

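View pics/sidez.png

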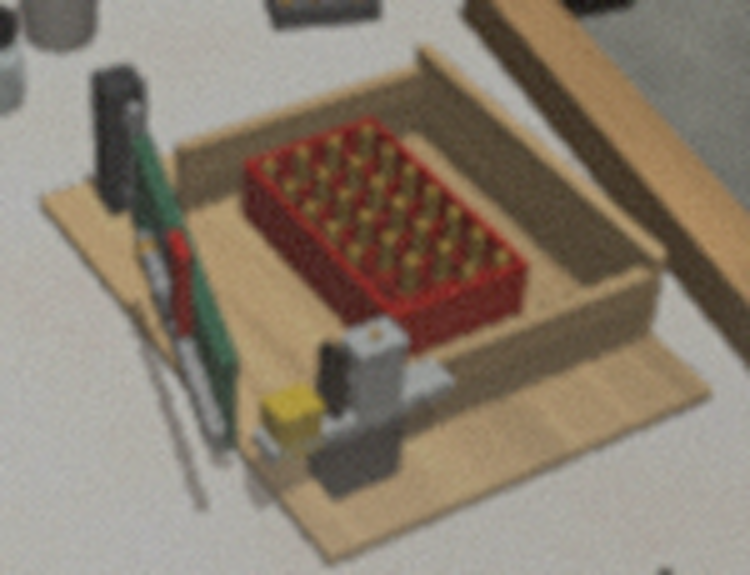

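```bash
cat > fit.py <<'E'
from h import *
from scipy.optimize import least_squares
def tz(u,v): return np.array([225+(u+.5)/4.5-.5, 95+(v+.5)/4-.5])
def sz(u,v): return np.array([275+(u+.5)/5-.5, 140+(v+.5)/5-.5])
ctop=dict(mtx=np.array([[392.76328982,0,322.25444809],[0,392.76328982,197.14148286],[0,0,1]]),origin=[0.51099824,0.01107578,1.16896791],attitude=[-176.31476798,-0.24495575,-88.49041731])
cside=dict(mtx=np.array([[407.60900583,0,322.18276016],[0,407.60900583,195.03657166],[0,0,1]]),origin=[0.20457343,-0.91299447,0.93887165],attitude=[-130.68583842,-0.85896575,-20.57995839])
Pt=pose(ctop);Ps=pose(cside)
E
python3 - <<'E'
from fit import *
C=[(.25,.2),(.25,-.2),(-.05,-.2),(-.05,.2)]
obs=[tz(*p) for p in [(48,132),(643,62),(708,458),(105,530)]]
obss={2:sz(333,562),1:sz(713,390),3:sz(42,203)}
def W(p,q): 
    c,s=np.cos(p[2]),np.sin(p[2]); return np.array([p[0]+c*q[0]-s*q[1],p[1]+s*q[0]+c*q[1],q[2]])
def res(p):
    r=[]
    for q,o in zip(C,obs): r+=list(proj(ctop,Pt,W(p,(*q,.012)))-o)
    for i,o in obss.items(): r+=list(proj(cside,Ps,W(p,(*C[i],.012)))-o)
    return np.array(r)
f=least_squares(res,[.6,.05,.1]);print(f.x,np.degrees(f.x[2]));print(np.round(f.fun.reshape(-1,2),2))
p=f.x;np.save("rack.npy",p)
def inv(w): 
    c,s=np.cos(p[2]),np.sin(p[2]);d=w[:2]-p[:2];return 1000*np.array([c*d[0]+s*d[1],-s*d[0]+c*d[1]])
# features in rack frame
for n,z,uv in [("gate free outer/inner top",.1,(575,482)),("gate free outer",.1,(575,498)),("gate hinge-end top",.1,(192,441)),("gate hinge-end outer",.1,(192,461)),
  ("striker inner L",.097,(624,437)),("striker inner R",.097,(664,437)),("striker outer L",.097,(630,480)),("striker outer R",.097,(668,478)),
  ("pad face",.125,(640,422)),("tab c",.17,(520,517)),("tip",.1,(662,530)),("tip2",.098,(662,540))]:
    print(n,np.round(inv(onz(ctop,Pt,tz(*uv),z)),1))
print("hinge world",W(p,(0,.14,.09)))
hp=proj(ctop,Pt,W(p,(0,.14,.1)));print("hinge px zoom",(hp-[225,95])*[4.5,4])
E
```

```text
[0.57284118 0.03469292 0.16500562] 9.454125678457276
[[-0.03 -0.05]
 [ 0.34 -0.62]
 [ 0.71 -0.47]
 [-0.    0.34]
 [-0.87 -0.43]
 [ 0.44  0.23]
 [-0.76 -1.09]]
gate free outer/inner top [ -57.2 -101.6]
gate free outer [ -67.9 -100. ]
gate hinge-end top [  2.4 124. ]
gate hinge-end outer [-11.1 125.7]
striker inner L [ -30.9 -135.7]
striker inner R [ -34.2 -159.8]
striker outer L [ -60.4 -135.1]
striker outer R [ -62.3 -158.1]
pad face [ -23.2 -143.4]
tab c [-75.4 -61.9]
tip [ -96.7 -148.9]
tip2 [-103.4 -148.2]
hinge world [0.54984507 0.17279136 0.09      ]
hinge px zoom [164.46034614 446.28115269]
```

The fit agrees with the given sizes to 1–2 mm. Gate angle is about 0.255 rad, the tab is at about world (0.508, -0.039), and the keeper is offset about -5 mm from its middle setting. Now I'll approach a point above the tab.

```bash
cat > plan.py <<'E'
from h import *
from bench import sense
p=np.load("rack.npy")
def tab(th,al,xoff=0.):
    "tab pinch point world + gate-normal yaw; th gate, al latch"
    a=.130+.085*np.cos(al)-.055*np.sin(al); z=.09+.085*np.sin(al)+.055*np.cos(al)
    n=.022+xoff
    r=np.array([-a*np.sin(th)-n*np.cos(th), .14-a*np.cos(th)+n*np.sin(th)])
    c,s=np.cos(p[2]),np.sin(p[2])
    return np.array([p[0]+c*r[0]-s*r[1],p[1]+s*r[0]+c*r[1],z]), np.degrees(p[2]-th)+90
def shift(g,yaw,s=None):
    s=s or sense(); Rt=Rm(s["tcp_rot"]); G=s["position"]+Rt@[0,0,.155]
    Rg=R.from_euler('xyz',[180,0,yaw],degrees=True).as_matrix()
    # shift of TCP so that vertical tool has grasp pt at g
    d=Rt.T@(np.array(g)+[0,0,.155]-s["position"])*1000
    psi=s["tcp_rot"][2]; roll=np.radians((psi-yaw+180)%360-180)
    print("t",round(s["time"],2),"grasp",np.round(G*1000,1),"rot",np.round(s["tcp_rot"],2),"F",np.round(s["contact_force"],2),"w",round(s["width"],3),"| xyz",np.round(d,1),"roll",round(roll,4))
E
python3 -c "
from plan import *
g,y=tab(.255,0);print(g,y);shift(g+[0,0,.07],y)"
```

```text
[ 0.50861142 -0.03936138  0.145     ] 84.84370190262128
t 0.95 grasp [218.3 585.6 249.7] rot [180.     0.   159.56] F [ 0.1  -0.43 -0.79] w 1.001 | xyz [-490.3 -484.2   34.7] roll 1.304
```

```bash
python3 -m inch '[{"x":-490,"y":-484,"z":35,"roll":1.304},{"x":-490,"y":-484,"z":35,"roll":1.304},{"x":-490,"y":-484,"z":35,"roll":1.304},{"x":-490,"y":-484,"z":35,"roll":1.304},{"x":-490,"y":-484,"z":35,"roll":1.304}]' 30; python3 -c "
from plan import *
g,y=tab(.255,0);shift(g+[0,0,.07],y)"
```

```text
t 0.95 grasp [218.3 585.6 249.7] rot [180.     0.   159.56] F [ 0.1  -0.43 -0.79] w 1.001 | xyz [-490.3 -484.2   34.7] roll 1.304schema error: expected keys x, y, z, roll, gripper
```

```bash
python3 -m inch '[{"x":-490,"y":-484,"z":35,"roll":1.304,"gripper":1},{"x":-490,"y":-484,"z":35,"roll":1.304,"gripper":1},{"x":-490,"y":-484,"z":35,"roll":1.304,"gripper":1},{"x":-490,"y":-484,"z":35,"roll":1.304,"gripper":1},{"x":-490,"y":-484,"z":35,"roll":1.304,"gripper":1}]' 30; python3 -c "
from plan import *
g,y=tab(.255,0);shift(g+[0,0,.07],y)"
```

```text
time: 1.45
position: [0.3238, 0.3575, 0.3921]
tcp_rot: [180.0, -0.0, 116.3]
contact_force: [1.6, -0.3, 0.1]
width: 1.001
t 1.45 grasp [323.9 357.5 237.1] rot [179.96  -0.   116.27] F [ 1.62 -0.31  0.14] w 1.001 | xyz [-437.6   -9.9   22.1] roll 0.5484
```

```bash
python3 -m inch '[{"x":-437,"y":-10,"z":22,"roll":0.548,"gripper":1},{"x":-437,"y":-10,"z":22,"roll":0.548,"gripper":1},{"x":-437,"y":-10,"z":22,"roll":0.548,"gripper":1},{"x":-437,"y":-10,"z":22,"roll":0.548,"gripper":1},{"x":-437,"y":-10,"z":22,"roll":0.548,"gripper":1}]' ; python3 -c "
from plan import *
g,y=tab(.255,0);shift(g+[0,0,.07],y)"
```

```text
time: 1.95
position: [0.4304, 0.1315, 0.3798]
tcp_rot: [179.9, -0.0, 85.0]
contact_force: [0.5, -0.1, -0.2]
width: 1.001
t 1.95 grasp [430.7 131.5 224.8] rot [ 1.7992e+02 -2.0000e-02  8.5030e+01] F [ 0.46 -0.1  -0.2 ] w 1.001 | xyz [-163.4   92.7    9.9] roll 0.0032
```

```bash
python3 -m inch '[{"x":-163,"y":93,"z":10,"roll":0.0,"gripper":1},{"x":-163,"y":93,"z":10,"roll":0.0,"gripper":1},{"x":-163,"y":93,"z":10,"roll":0.0,"gripper":1},{"x":-163,"y":93,"z":10,"roll":0.0,"gripper":1},{"x":-163,"y":93,"z":10,"roll":0.0,"gripper":1}]' ; python3 - <<'E'
from plan import *
from bench import eyes
g,y=tab(.255,0);shift(g+[0,0,.07],y)
import fit
s=sense();c=eyes.camera("wrist");P=wpose(c,s);im=c["image"].copy()
for q in [(0,),]:
  a=[g+[0,0,.025],g,tab(.255,0)[0]]
  for w in a:
    print(proj(c,P,w)); cv2.circle(im,tuple(int(v) for v in proj(c,P,w)),3,(255,0,255),1)
cv2.imwrite("pics/w1.png",im)
t=eyes.camera("top");cv2.imwrite("pics/t1.png",cv2.resize(t["image"][95:240,225:395],None,fx=4.5,fy=4))
E
```

```text
time: 2.45
position: [0.5102, -0.0408, 0.3694]
tcp_rot: [180.0, 0.1, 84.9]
contact_force: [-0.5, 0.6, -0.6]
width: 0.999
t 2.45 grasp [510.3 -41.  214.4] rot [1.7996e+02 8.0000e-02 8.4910e+01] F [-0.48  0.62 -0.59] w 0.999 | xyz [ 1.3 -1.8 -0.6] roll 0.0011
[315.60355432 238.42031081]
[315.99270483 223.20998307]
[315.99270483 223.20998307]
```

View pics/w1.png

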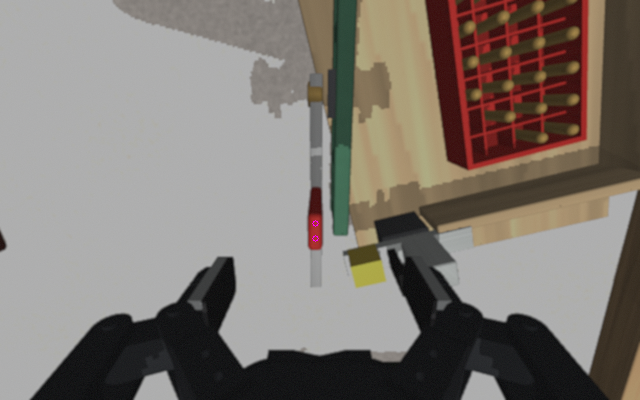

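```bash
python3 - <<'E'
import cv2
im=cv2.imread("pics/w1.png");cv2.imwrite("pics/w1z.png",cv2.resize(im[180:300,270:430],None,fx=5,fy=5,interpolation=cv2.INTER_CUBIC))
E
```

```text
(no output)
```

View pics/w1z.png

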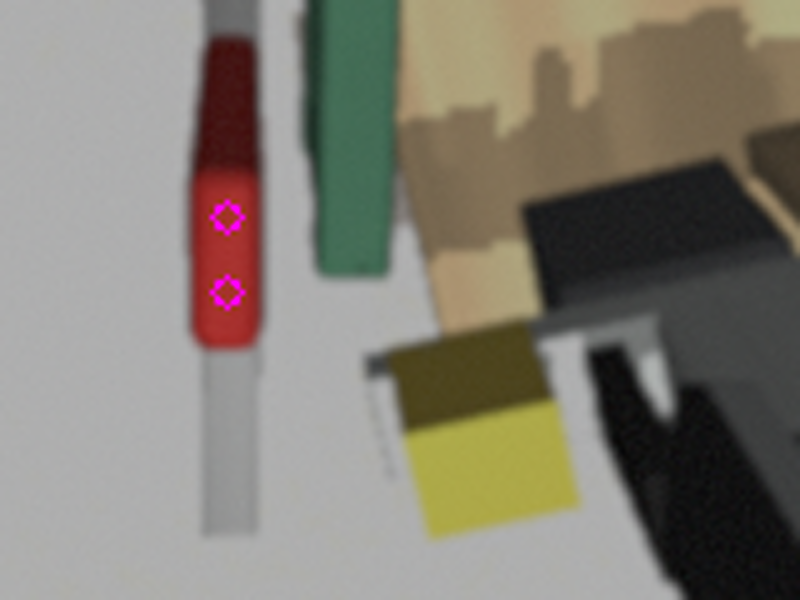

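```bash
python3 - <<'E'
from plan import *
from bench import eyes
s=sense();c=eyes.camera("wrist");P=wpose(c,s)
q=p
def inv(w):
    cc,ss=np.cos(p[2]),np.sin(p[2]);d=w[:2]-p[:2];return 1000*np.array([cc*d[0]+ss*d[1],-ss*d[0]+cc*d[1]])
def Z(u,v): return (270+u/5-.4,180+v/5-.4)
for n,z,uv in [("tab top L far",.17,(193,172)),("tab top R far",.17,(262,172)),("tab top L near",.17,(193,347)),("tab top R near",.17,(262,347)),
 ("bar tip L",.098,(203,535)),("bar tip R",.098,(257,535)),("gate in",.1,(388,272)),("gate out",.1,(320,272)),
 ("str oL",.097,(405,432)),("str iL",.097,(555,400)),("str oR",.097,(432,537)),("str iR",.097,(580,508)),("padL top",.125,(525,205))]:
    w=onz(c,P,Z(*uv),z); print(n,np.round(w*1000,1),np.round(inv(w),1))
print(proj(c,P,tab(.255,0)[0]))
G=s["position"]+Rm(s["tcp_rot"])@[0,0,.155];print(G,proj(c,P,G))
E
```

```text
tab top L far [504.1 -18.7 170. ] [-76.6 -41.4]
tab top R far [512.6 -19.4 170. ] [-68.3 -43.5]
tab top L near [501.7 -42.6 170. ] [-82.8 -64.6]
tab top R near [510.6 -43.4 170. ] [-74.3 -66.8]
bar tip L [ 493.4 -120.    98. ] [-103.8 -139.5]
bar tip R [ 503.7 -120.9   98. ] [ -93.7 -142.1]
gate in [531.8 -66.9 100. ] [-57.2 -93.5]
gate out [519.7 -65.9 100. ] [-69.  -90.4]
str oL [ 533.3 -101.4   97. ] [ -61.4 -127.8]
str iL [561.5 -97.   97. ] [ -32.8 -128.1]
str oR [ 537.3 -124.9   97. ] [ -61.3 -151.6]
str iR [ 565.8 -120.8   97. ] [ -32.5 -152.2]
padL top [552.3 -45.5 125. ] [-33.4 -75.8]
[318.54912204 227.93455884]
[ 0.508932   -0.03738505  0.21420691] [318.40258858 280.41470352]
```

```bash
python3 - <<'E'
from plan import *
from bench import eyes
s=sense();c=eyes.camera("wrist");P=wpose(c,s);im=c["image"]
hsv=cv2.cvtColor(im,cv2.COLOR_BGR2HSV)
red=((hsv[...,0]<8)|(hsv[...,0]>172))&(hsv[...,1]>150)&(hsv[...,2]>140); red[:, 400:]=0; red[:150]=0
yel=(abs(hsv[...,0].astype(int)-29)<6)&(hsv[...,1]>120)&(hsv[...,2]>130); yel[:230]=0
for n,m,z in(("tab",red,.17),("str",yel,.097)):
    _,lb,st,ce=cv2.connectedComponentsWithStats(m.astype(np.uint8)); i=1+np.argmax(st[1:,4])
    print(n,st[i],ce[i],np.round(1000*onz(c,P,ce[i],z),1))
th=.255
print("model tab",tab(th,0)[0]); r=np.array([-.047,-.148]);cc,ss=np.cos(p[2]),np.sin(p[2]);print("model striker",p[0]+cc*r[0]-ss*r[1],p[1]+ss*r[0]+cc*r[1])
shift(tab(.255,0)[0],tab(.255,0)[1])
E
```

```text
tab [313 223  11  32 338] [318.08284024 238.89349112] [508.5 -35.2 170. ]
str [354 265  33  26 609] [369.76683087 277.70607553] [ 550.8 -114.7   97. ]
model tab [ 0.50861142 -0.03936138  0.145     ]
model striker 0.5507897235097772 -0.11901697660052525
t 2.65 grasp [508.6 -35.9 214.4] rot [-1.7997e+02 -3.0000e-02  8.5220e+01] F [ 0.67  0.55 -0.2 ] w 1.001 | xyz [-3.4  0.2 69.4] roll 0.0066
```

```bash
python3 -m inch '[{"x":-1,"y":0,"z":40,"roll":0.006,"gripper":1},{"x":-1,"y":0,"z":69,"roll":0.006,"gripper":1},{"x":-1,"y":0,"z":69,"roll":0.006,"gripper":0.5},{"x":-1,"y":0,"z":69,"roll":0.006,"gripper":0.5}]' ; python3 - <<'E'
from plan import *
from bench import eyes
for k in range(3):
  s=sense();c=eyes.camera("wrist");shift(*tab(.255,0),s=s)
cv2.imwrite("pics/w2.png",c["image"])
c=eyes.camera("side");cv2.imwrite("pics/s2.png",cv2.resize(c["image"][110:260,240:440],None,fx=4,fy=4,interpolation=cv2.INTER_CUBIC))
E
```

```text
time: 3.05
position: [0.5088, -0.0367, 0.3008]
tcp_rot: [-180.0, -0.0, 84.9]
contact_force: [0.6, -0.4, 0.2]
width: 0.694
t 3.05 grasp [508.6 -36.6 145.8] rot [-1.7996e+02 -1.0000e-02  8.4950e+01] F [ 0.58 -0.39  0.21] w 0.694 | xyz [-2.7  0.1  0.8] roll 0.0018
t 3.1 grasp [509.7 -37.1 147. ] rot [1.7989e+02 1.0000e-02 8.4930e+01] F [0.81 0.28 1.36] w 0.605 | xyz [-2.4 -0.6  2. ] roll 0.0015
t 3.15 grasp [510.2 -37.4 147.6] rot [1.7982e+02 2.0000e-02 8.4910e+01] F [-0.11  0.64  0.99] w 0.52 | xyz [-2.1 -0.9  2.6] roll 0.0011
```

View pics/w2.png

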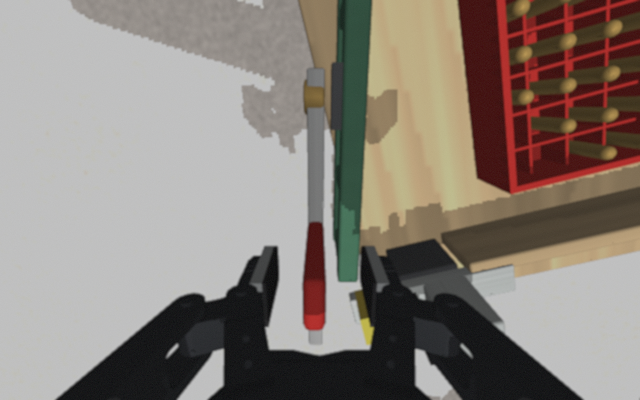

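View pics/s2.png

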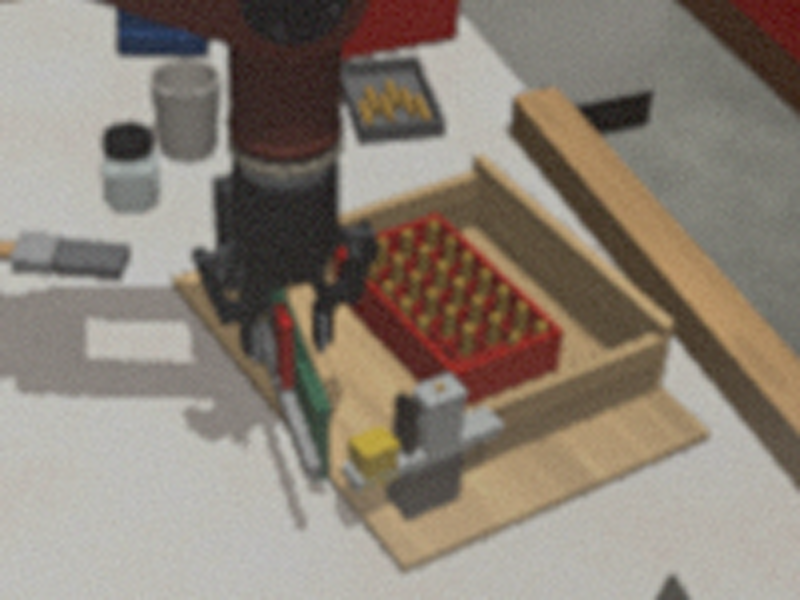

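Wrist view: the tab, at column 315, lies between the fingers at columns 266 and 374 (middle 320). That puts it about 1.5 mm off centre. I'll correct for that and close.

```bash
python3 -m inch '[{"x":0,"y":-1.5,"z":1,"roll":0,"gripper":0.3},{"x":0,"y":-1.5,"z":1,"roll":0,"gripper":0.05},{"x":0,"y":-1.5,"z":1,"roll":0,"gripper":0.0},{"x":0,"y":-1.5,"z":1,"roll":0,"gripper":0.0},{"x":0,"y":-1.5,"z":1,"roll":0,"gripper":0.0}]' 30; python3 - <<'E'
from plan import *
from bench import eyes
for k in range(3):
  s=sense();c=eyes.camera("wrist");shift(*tab(.255,0),s=s)
cv2.imwrite("pics/w3.png",c["image"])
E
```

```text
time: 3.75
position: [0.5077, -0.0378, 0.3]
tcp_rot: [179.9, 0.0, 84.8]
contact_force: [0.3, 0.6, 4.4]
width: 0.111
t 3.75 grasp [507.9 -37.8 145. ] rot [179.95   0.    84.83] F [0.29 0.59 4.37] w 0.111 | xyz [-1.5  1.  -0. ] roll -0.0002
t 3.8 grasp [507.9 -37.8 145. ] rot [179.94   0.    84.83] F [-0.44 -0.23  4.58] w 0.116 | xyz [-1.5  1.   0. ] roll -0.0002
t 3.85 grasp [507.9 -37.8 145. ] rot [1.7994e+02 1.0000e-02 8.4840e+01] F [-0.37  0.43  5.02] w 0.115 | xyz [-1.5  1.   0. ] roll -0.0001
```

View pics/w3.png

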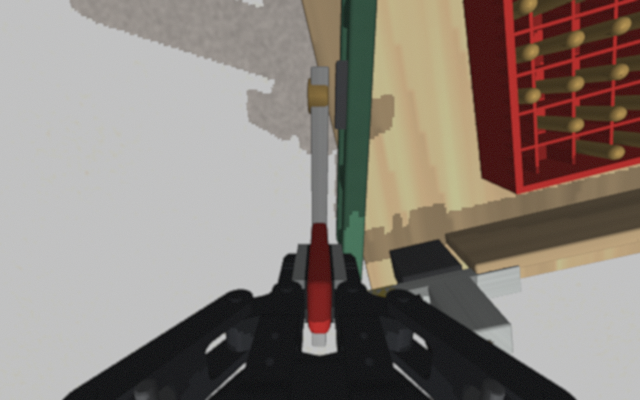

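```bash
python3 -m inch '[{"x":2.9,"y":0,"z":-4.2,"roll":0,"gripper":0},{"x":5.9,"y":0,"z":-8.2,"roll":0,"gripper":0},{"x":8.5,"y":0,"z":-11.3,"roll":0,"gripper":0},{"x":11.2,"y":0,"z":-14.3,"roll":0,"gripper":0},{"x":11.2,"y":0,"z":-14.3,"roll":0,"gripper":0}]' 30; python3 - <<'E'
from plan import *
from bench import eyes
c=eyes.camera("wrist");shift(*tab(.255,0.18))
cv2.imwrite("pics/w4.png",c["image"])
c=eyes.camera("side");cv2.imwrite("pics/s4.png",cv2.resize(c["image"][150:260,260:410],None,fx=5,fy=5,interpolation=cv2.INTER_CUBIC))
E
```

```text
time: 4.4
position: [0.5084, -0.0261, 0.3138]
tcp_rot: [-180.0, -0.0, 84.9]
contact_force: [0.5, -2.4, -1.9]
width: 0.112
t 4.45 grasp [508.3 -26.1 158.8] rot [-1.7998e+02 -2.0000e-02  8.4870e+01] F [ 0.37 -1.32 -2.86] w 0.115 | xyz [-1.9  1.4 -0.6] roll 0.0004
```

View pics/w4.png

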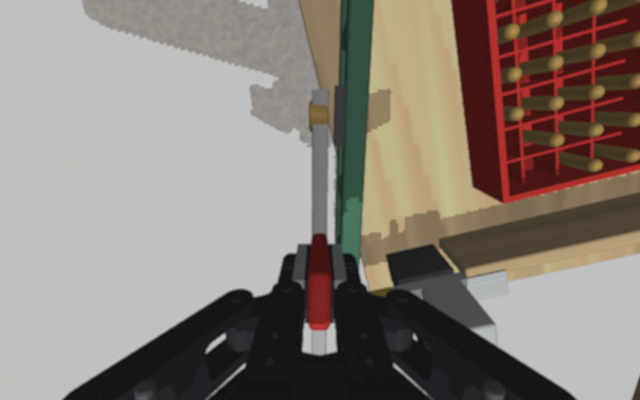

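View pics/s4.png

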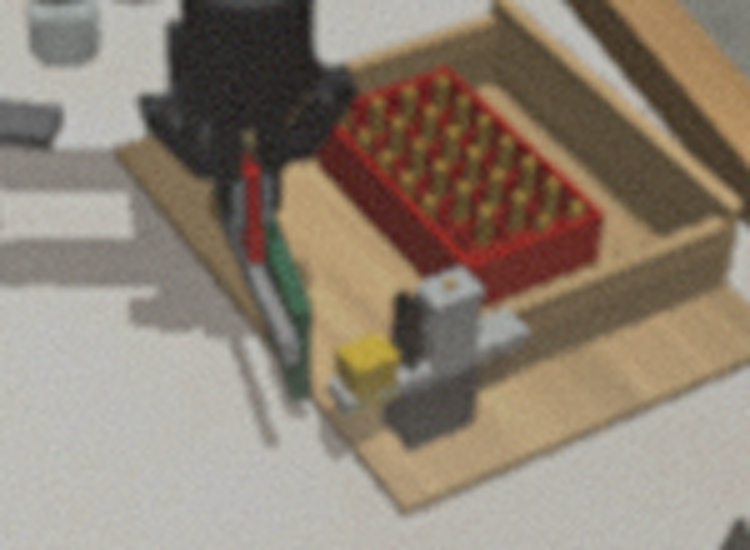

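```bash
cat >> plan.py <<'E'
def rel(t1,a1,ts,k=0.0):
    "tool-frame shifts from (t1,a1) to list of (theta,alpha)"
    g1,y1=tab(t1,a1); Rg=R.from_euler('xyz',[180,0,y1],degrees=True).as_matrix()
    for t,a in ts:
        g,y=tab(t,a); print((t,a),np.round(Rg.T@(g-g1)*1000,2),"roll",round(np.radians(y1-y),4))
E
python3 -c "
from plan import *
rel(.255,.18,[(t,.18) for t in (.23,.20,.17,.14,.11)])
rel(.11,.18,[(t,.18) for t in (.09,.07,.055,.04,.03)])"
```

```text
(0.23, 0.18) [-0.49  5.1   0.  ] roll -0.025
(0.2, 0.18) [-0.9  11.24  0.  ] roll -0.055
(0.17, 0.18) [-1.13 17.38  0.  ] roll -0.085
(0.14, 0.18) [-1.18 23.53  0.  ] roll -0.115
(0.11, 0.18) [-1.04 29.68  0.  ] roll -0.145
(0.09, 0.18) [-0.4   4.08  0.  ] roll -0.02
(0.07, 0.18) [-0.72  8.17  0.  ] roll -0.04
(0.055, 0.18) [-0.9  11.24  0.  ] roll -0.055
(0.04, 0.18) [-1.04 14.31  0.  ] roll -0.07
(0.03, 0.18) [-1.11 16.36  0.  ] roll -0.08
```

```bash
python3 -m inch '[{"x":-0.5,"y":5.1,"z":0,"roll":-0.025,"gripper":0},{"x":-0.9,"y":11.2,"z":0,"roll":-0.055,"gripper":0},{"x":-1.1,"y":17.4,"z":0,"roll":-0.085,"gripper":0},{"x":-1.2,"y":23.5,"z":0,"roll":-0.115,"gripper":0},{"x":-1.0,"y":29.7,"z":0,"roll":-0.145,"gripper":0}]' 30; python3 - <<'E'
from plan import *
from bench import eyes
c=eyes.camera("wrist");shift(*tab(.11,0.18))
cv2.imwrite("pics/w5.png",c["image"])
c=eyes.camera("side");cv2.imwrite("pics/s5.png",cv2.resize(c["image"][150:260,260:410],None,fx=5,fy=5,interpolation=cv2.INTER_CUBIC))
shift(*tab(.11,0.18))
E
```

```text
time: 5.0
position: [0.5386, -0.0302, 0.3137]
tcp_rot: [-180.0, -0.0, 93.3]
contact_force: [-1.1, 0.1, -1.5]
width: 0.112
t 5.05 grasp [539.4 -30.1 158.7] rot [ 1.7994e+02 -2.0000e-02  9.3380e+01] F [ 1.79 -0.59 -3.65] w 0.113 | xyz [-1.7 -0.3 -0.6] roll 0.004
t 5.1 grasp [538.9 -30.2 158.7] rot [ 1.7997e+02 -1.0000e-02  9.3250e+01] F [ 0.3  -0.02 -1.16] w 0.116 | xyz [-1.7  0.1 -0.7] roll 0.0017
```

View pics/w5.png

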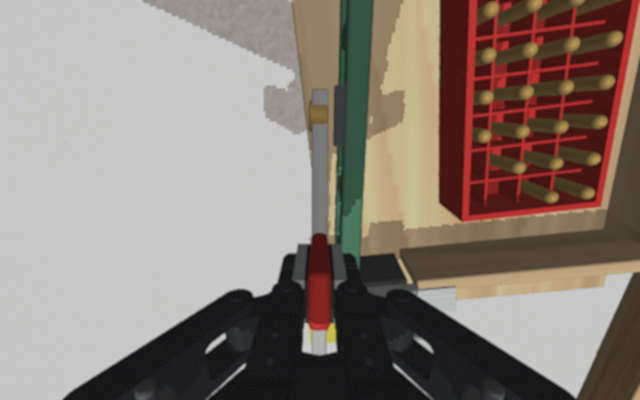

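View pics/s5.png

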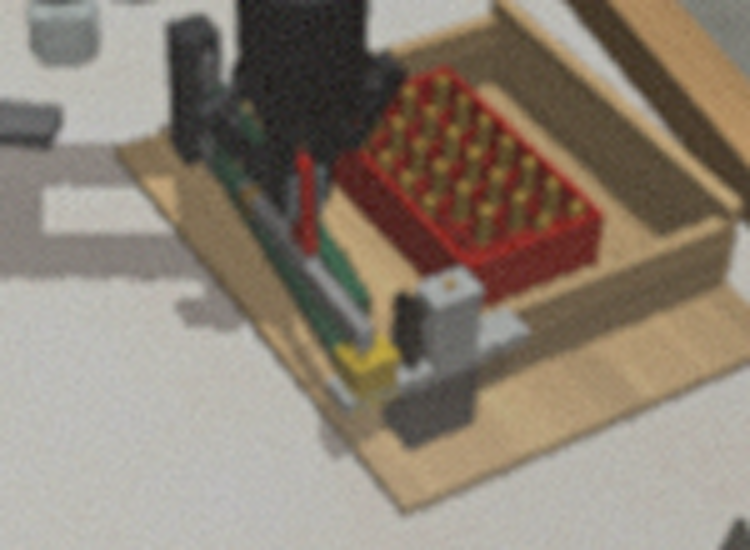

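The side view shows the raised bar above the yellow striker and approaching the pad. From here I'll creep in with force checks.

```bash
python3 -m inch '[{"x":-0.4,"y":4.1,"z":0,"roll":-0.02,"gripper":0},{"x":-0.7,"y":8.2,"z":0,"roll":-0.04,"gripper":0},{"x":-0.9,"y":11.2,"z":0,"roll":-0.055,"gripper":0},{"x":-1.0,"y":13.3,"z":0,"roll":-0.065,"gripper":0},{"x":-1.0,"y":13.3,"z":0,"roll":-0.065,"gripper":0}]' 30; python3 - <<'E'
from plan import *
from bench import eyes
for k in range(3):
  eyes.camera("wrist");shift(*tab(.045,0.18))
rel(.045,.18,[(t,.18) for t in (.035,.03,.025,.02,.015)])
E
```

```text
time: 5.6
position: [0.5516, -0.0304, 0.3137]
tcp_rot: [180.0, 0.0, 96.9]
contact_force: [1.7, 0.4, -2.1]
width: 0.113
t 5.65 grasp [551.6 -30.4 158.7] rot [179.98  -0.    96.89] F [ 1.39  0.18 -2.58] w 0.113 | xyz [-1.9  0.7 -0.6] roll 0.0002
t 5.7 grasp [551.5 -30.4 158.7] rot [179.98  -0.    96.87] F [ 1.51  1.1  -2.47] w 0.111 | xyz [-1.9  0.8 -0.6] roll -0.0
t 5.75 grasp [551.4 -30.4 158.7] rot [179.98  -0.    96.87] F [ 2.33  1.69 -2.19] w 0.115 | xyz [-1.9  0.8 -0.6] roll -0.0
(0.035, 0.18) [-0.21  2.04  0.  ] roll -0.01
(0.03, 0.18) [-0.31  3.06  0.  ] roll -0.015
(0.025, 0.18) [-0.4   4.08  0.  ] roll -0.02
(0.02, 0.18) [-0.49  5.1   0.  ] roll -0.025
(0.015, 0.18) [-0.57  6.12  0.  ] roll -0.03
```

```bash
python3 -m inch '[{"x":-0.1,"y":1,"z":0,"roll":-0.005,"gripper":0},{"x":-0.2,"y":2,"z":0,"roll":-0.01,"gripper":0},{"x":-0.3,"y":3,"z":0,"roll":-0.015,"gripper":0},{"x":-0.3,"y":3,"z":0,"roll":-0.015,"gripper":0}]'; python3 - <<'E'
from plan import *
from bench import eyes
for k in range(3):
  eyes.camera("wrist");shift(*tab(.03,0.18))
E
```

```text
time: 6.15
position: [0.5544, -0.0304, 0.3137]
tcp_rot: [180.0, -0.0, 97.7]
contact_force: [1.3, 0.5, -2.6]
width: 0.113
t 6.2 grasp [554.4 -30.4 158.7] rot [179.99  -0.    97.74] F [ 0.88  0.91 -3.65] w 0.11 | xyz [-1.8  0.8 -0.6] roll 0.0001
t 6.25 grasp [554.4 -30.4 158.7] rot [179.99  -0.    97.74] F [ 1.07  1.53 -2.29] w 0.114 | xyz [-1.9  0.8 -0.6] roll 0.0001
t 6.3 grasp [554.4 -30.4 158.7] rot [179.99   0.    97.74] F [ 1.51  1.03 -3.1 ] w 0.115 | xyz [-1.9  0.8 -0.6] roll 0.0
```

```bash
python3 -m inch '[{"x":-0.1,"y":0.5,"z":0,"roll":-0.0025,"gripper":0},{"x":-0.1,"y":1,"z":0,"roll":-0.005,"gripper":0},{"x":-0.1,"y":1,"z":0,"roll":-0.005,"gripper":0}]'; python3 - <<'E'
from plan import *
from bench import eyes
for k in range(3):
  eyes.camera("wrist");shift(*tab(.025,0.18))
E
```

```text
time: 6.6
position: [0.5553, -0.0304, 0.3137]
tcp_rot: [-180.0, -0.0, 98.0]
contact_force: [1.0, 0.8, -3.7]
width: 0.112
t 6.65 grasp [555.4 -30.4 158.7] rot [180.    -0.    98.02] F [ 1.6   0.87 -2.66] w 0.11 | xyz [-1.8  0.9 -0.6] roll 0.0
t 6.7 grasp [555.3 -30.4 158.7] rot [180.    -0.    98.02] F [ 1.21  1.51 -1.99] w 0.111 | xyz [-1.9  0.9 -0.6] roll 0.0
t 6.75 grasp [555.3 -30.4 158.7] rot [180.    -0.    98.02] F [ 0.43  1.64 -2.88] w 0.109 | xyz [-1.8  0.9 -0.6] roll 0.0
```

```bash
python3 -m inch '[{"x":-0.1,"y":0.5,"z":0,"roll":-0.0025,"gripper":0},{"x":-0.1,"y":1,"z":0,"roll":-0.005,"gripper":0},{"x":-0.1,"y":1,"z":0,"roll":-0.005,"gripper":0}]'; python3 - <<'E'
from plan import *
from bench import eyes
for k in range(3):
  eyes.camera("wrist");shift(*tab(.020,0.18))
E
```

```text
time: 7.05
position: [0.5564, -0.0303, 0.3137]
tcp_rot: [-180.0, 0.0, 98.3]
contact_force: [1.3, 1.2, -3.4]
width: 0.111
t 7.1 grasp [556.4 -30.3 158.7] rot [180.    -0.    98.31] F [ 1.4  -0.02 -3.16] w 0.113 | xyz [-1.9  0.9 -0.6] roll 0.0001
t 7.15 grasp [556.4 -30.3 158.7] rot [180.     0.    98.31] F [ 1.02  2.2  -3.33] w 0.114 | xyz [-1.9  0.9 -0.6] roll 0.0
t 7.2 grasp [556.4 -30.3 158.7] rot [180.    -0.    98.31] F [ 0.66  1.56 -2.64] w 0.112 | xyz [-1.9  0.9 -0.6] roll 0.0001
```

```bash
python3 -m inch '[{"x":-0.1,"y":0.5,"z":0,"roll":-0.0025,"gripper":0},{"x":-0.1,"y":1,"z":0,"roll":-0.005,"gripper":0},{"x":-0.1,"y":1,"z":0,"roll":-0.005,"gripper":0}]'; python3 - <<'E'
from plan import *
from bench import eyes
for k in range(3):
  eyes.camera("wrist");shift(*tab(.015,0.18))
E
```

```text
time: 7.5
position: [0.5571, -0.0303, 0.3137]
tcp_rot: [-179.9, -0.0, 98.6]
contact_force: [-2.7, 0.2, 0.4]
width: 0.113
t 7.55 grasp [556.9 -30.3 158.7] rot [-1.7994e+02 -1.0000e-02  9.8590e+01] F [-3.35  0.92  0.24] w 0.113 | xyz [-1.9  1.2 -0.6] roll -0.0
t 7.6 grasp [556.9 -30.3 158.7] rot [-1.7994e+02 -1.0000e-02  9.8590e+01] F [-3.43  1.35 -0.78] w 0.11 | xyz [-1.9  1.2 -0.6] roll -0.0
t 7.65 grasp [557.  -30.3 158.7] rot [-1.7995e+02 -1.0000e-02  9.8590e+01] F [-2.94 -0.27 -0.26] w 0.112 | xyz [-1.9  1.2 -0.6] roll -0.0001
```

```bash
python3 - <<'E'
from bench import eyes
import cv2
c=eyes.camera("side");cv2.imwrite("pics/s6.png",cv2.resize(c["image"][170:250,290:390],None,fx=7,fy=7,interpolation=cv2.INTER_CUBIC))
E
```

```text
(no output)
```

View pics/s6.png

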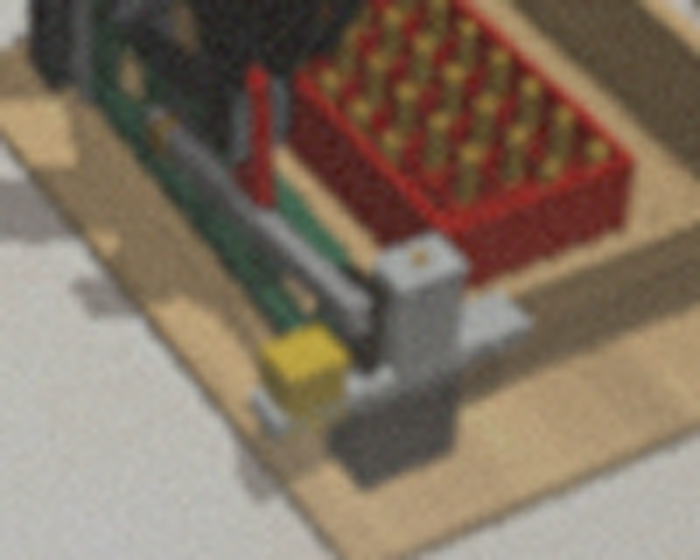

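The bar just touches the pad (Fx went from +1.2 to about -3 N), and the side picture shows the bar against the black pad behind the striker. Pressing on to about 17 N at the tab.

```bash
python3 -m inch '[{"x":-0.1,"y":0.5,"z":0,"roll":-0.0015,"gripper":0},{"x":-0.1,"y":1,"z":0,"roll":-0.003,"gripper":0},{"x":-0.1,"y":1.5,"z":0,"roll":-0.005,"gripper":0},{"x":-0.1,"y":1.5,"z":0,"roll":-0.005,"gripper":0}]'; python3 - <<'E'
from plan import *
from bench import eyes
for k in range(3):
  eyes.camera("wrist");shift(*tab(.012,0.18))
E
```

```text
time: 8.1
position: [0.5582, -0.0302, 0.3137]
tcp_rot: [-179.8, -0.0, 98.9]
contact_force: [-8.9, 1.2, 3.0]
width: 0.111
t 8.15 grasp [557.7 -30.2 158.7] rot [-1.7984e+02 -2.0000e-02  9.8880e+01] F [-8.38 -0.5   2.27] w 0.109 | xyz [-1.9  0.7 -0.6] roll 0.002
t 8.2 grasp [557.7 -30.3 158.7] rot [-1.7984e+02 -2.0000e-02  9.8880e+01] F [-8.56 -0.81  2.08] w 0.117 | xyz [-1.8  0.7 -0.6] roll 0.002
t 8.25 grasp [557.7 -30.2 158.7] rot [-1.7984e+02 -2.0000e-02  9.8880e+01] F [-9.    0.22  2.3 ] w 0.113 | xyz [-1.9  0.7 -0.7] roll 0.002
```

```bash
python3 -m inch '[{"x":-0.1,"y":0.6,"z":0,"roll":-0.0015,"gripper":0},{"x":-0.1,"y":1.2,"z":0,"roll":-0.003,"gripper":0},{"x":-0.1,"y":1.7,"z":0,"roll":-0.005,"gripper":0},{"x":-0.1,"y":1.9,"z":0,"roll":-0.005,"gripper":0},{"x":-0.1,"y":1.9,"z":0,"roll":-0.005,"gripper":0}]'; python3 - <<'E'
from plan import *
from bench import eyes
for k in range(3):
  eyes.camera("wrist");shift(*tab(.009,0.18))
E
```

```text
time: 8.75
position: [0.5593, -0.0302, 0.3137]
tcp_rot: [-179.7, -0.0, 99.2]
contact_force: [-15.8, -0.6, 7.0]
width: 0.108
t 8.8 grasp [558.4 -30.2 158.7] rot [-1.7968e+02 -4.0000e-02  9.9160e+01] F [-15.04   0.29   6.32] w 0.113 | xyz [-1.8  0.2 -0.7] roll 0.0039
t 8.85 grasp [558.4 -30.2 158.6] rot [-1.7968e+02 -4.0000e-02  9.9160e+01] F [-14.4   -0.71   6.19] w 0.112 | xyz [-1.8  0.2 -0.7] roll 0.0039
t 8.9 grasp [558.4 -30.2 158.6] rot [-1.7968e+02 -4.0000e-02  9.9160e+01] F [-14.62  -1.25   5.95] w 0.112 | xyz [-1.8  0.2 -0.7] roll 0.0039
```

```bash
python3 -m inch '[{"x":-1,"y":0.5,"z":1.1,"roll":0,"gripper":0},{"x":-2,"y":0.5,"z":2.2,"roll":0,"gripper":0},{"x":-3,"y":0.5,"z":3.4,"roll":0,"gripper":0},{"x":-4,"y":0.5,"z":4.5,"roll":0,"gripper":0},{"x":-4,"y":0.5,"z":4.5,"roll":0,"gripper":0}]'; python3 - <<'E'
from plan import *
from bench import eyes
for k in range(3):
  eyes.camera("wrist");shift(*tab(.009,0.12))
E
```

```text
time: 9.4
position: [0.5603, -0.0338, 0.3097]
tcp_rot: [-179.7, -0.1, 99.2]
contact_force: [-17.2, 0.3, 11.3]
width: 0.112
t 9.45 grasp [559.4 -33.7 154.7] rot [-1.7966e+02 -9.0000e-02  9.9170e+01] F [-17.17   0.94   9.95] w 0.113 | xyz [-2.1 -0.3 -0. ] roll 0.004
t 9.5 grasp [559.4 -33.7 154.7] rot [-1.7966e+02 -9.0000e-02  9.9160e+01] F [-16.81   0.4   10.74] w 0.113 | xyz [-2.1 -0.3 -0. ] roll 0.0039
t 9.55 grasp [559.4 -33.7 154.8] rot [-1.7966e+02 -9.0000e-02  9.9170e+01] F [-17.21  -0.32  11.52] w 0.109 | xyz [-2.1 -0.3 -0. ] roll 0.004
```

```bash
python3 -m inch '[{"x":-0.8,"y":0,"z":1.1,"roll":0,"gripper":0},{"x":-1.6,"y":0,"z":2.1,"roll":0,"gripper":0},{"x":-2.5,"y":0,"z":3.2,"roll":0,"gripper":0},{"x":-2.5,"y":0,"z":3.2,"roll":0,"gripper":0}]'; python3 - <<'E'
from plan import *
from bench import eyes
for k in range(2):
  eyes.camera("wrist");shift(*tab(.009,0.08))
c=eyes.camera("side");cv2.imwrite("pics/s7.png",cv2.resize(c["image"][170:250,290:390],None,fx=7,fy=7,interpolation=cv2.INTER_CUBIC))
E
```

```text
time: 9.95
position: [0.5608, -0.0364, 0.3066]
tcp_rot: [-179.7, -0.1, 99.2]
contact_force: [-18.3, 0.1, 9.7]
width: 0.114
t 10.0 grasp [559.8 -36.3 151.5] rot [-1.7966e+02 -7.0000e-02  9.9160e+01] F [-16.47   0.29  10.77] w 0.116 | xyz [-2.  -0.2 -0.1] roll 0.0039
t 10.05 grasp [559.8 -36.3 151.5] rot [-1.7966e+02 -7.0000e-02  9.9170e+01] F [-17.21  -0.02  10.55] w 0.114 | xyz [-2.  -0.3 -0.1] roll 0.004
```

View pics/s7.png

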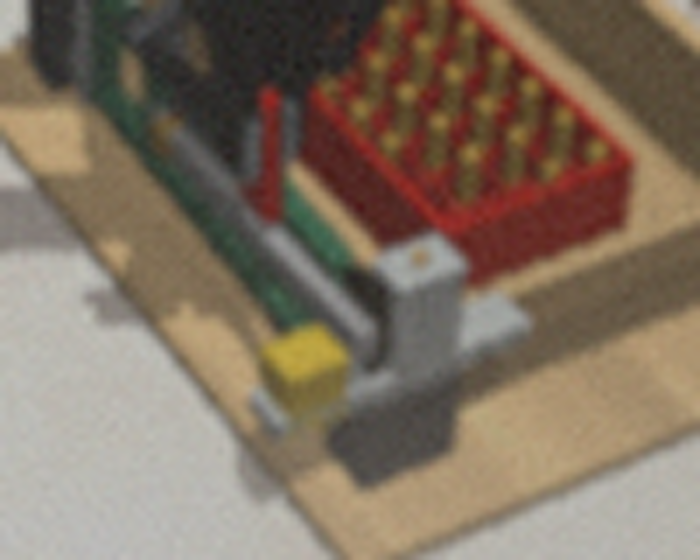

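```bash
python3 -m inch '[{"x":-0.8,"y":0,"z":1.1,"roll":0,"gripper":0},{"x":-1.6,"y":0,"z":2.2,"roll":0,"gripper":0},{"x":-2.4,"y":0,"z":3.3,"roll":0,"gripper":0},{"x":-3.2,"y":0,"z":4.4,"roll":0,"gripper":0},{"x":-3.2,"y":0,"z":4.4,"roll":0,"gripper":0}]'; python3 - <<'E'
from plan import *
from bench import eyes
for k in range(2):
  eyes.camera("wrist");shift(*tab(.009,0.0))
E
```

```text
time: 10.6
position: [0.5613, -0.0396, 0.3021]
tcp_rot: [-179.7, -0.1, 99.2]
contact_force: [-18.3, -0.6, 10.5]
width: 0.11
t 10.65 grasp [560.3 -39.6 147.1] rot [-1.7966e+02 -7.0000e-02  9.9160e+01] F [-17.46   0.    11.17] w 0.111 | xyz [-3.4 -0.2  2.1] roll 0.0039
t 10.7 grasp [560.3 -39.6 147.1] rot [-1.7966e+02 -7.0000e-02  9.9160e+01] F [-17.03  -1.03  10.95] w 0.111 | xyz [-3.4 -0.3  2.1] roll 0.0039
```

```bash
python3 -m inch '[{"x":-0.6,"y":0,"z":1,"roll":0,"gripper":0},{"x":-1.2,"y":0,"z":1.8,"roll":0,"gripper":0},{"x":-1.6,"y":0,"z":2.5,"roll":0,"gripper":0},{"x":-1.6,"y":0,"z":2.5,"roll":0,"gripper":0}]'; python3 - <<'E'
from plan import *
from bench import eyes
for k in range(2):
  eyes.camera("wrist");shift(*tab(.009,0.0))
c=eyes.camera("side");cv2.imwrite("pics/s8.png",cv2.resize(c["image"][170:250,290:390],None,fx=7,fy=7,interpolation=cv2.INTER_CUBIC))
E
```

```text
time: 11.1
position: [0.5615, -0.0412, 0.2997]
tcp_rot: [-179.7, -0.1, 99.2]
contact_force: [-18.0, -0.5, 12.5]
width: 0.115
t 11.15 grasp [560.6 -41.2 144.7] rot [-1.7966e+02 -6.0000e-02  9.9160e+01] F [-16.29  -1.04  11.77] w 0.114 | xyz [-1.8 -0.3 -0.3] roll 0.0039
t 11.2 grasp [560.6 -41.2 144.7] rot [-1.7966e+02 -6.0000e-02  9.9160e+01] F [-16.39   0.12  10.83] w 0.116 | xyz [-1.8 -0.3 -0.3] roll 0.0039
```

View pics/s8.png

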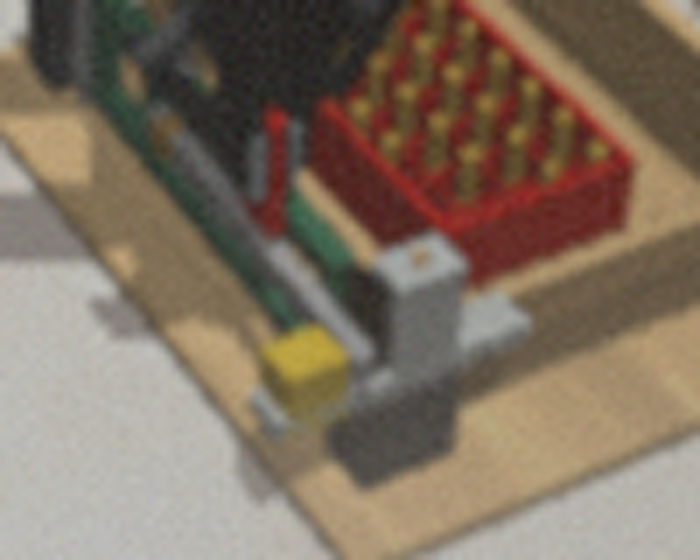

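```bash
python3 -m inch '[{"x":-0.2,"y":0,"z":0.7,"roll":0,"gripper":0},{"x":-0.3,"y":0,"z":1.3,"roll":0,"gripper":0},{"x":-0.3,"y":0,"z":1.3,"roll":0,"gripper":0}]'; python3 - <<'E'
from plan import *
from bench import eyes
for k in range(2):
  eyes.camera("wrist");shift(*tab(.009,0.0))
E
```

```text
time: 11.55
position: [0.5617, -0.0414, 0.2993]
tcp_rot: [-179.7, -0.1, 99.2]
contact_force: [-19.4, 0.8, 16.0]
width: 0.113
t 11.6 grasp [560.9 -41.5 144.3] rot [-1.797e+02 -5.000e-02  9.917e+01] F [-19.6    0.41  15.9 ] w 0.115 | xyz [-1.5 -0.4 -0.7] roll 0.004
t 11.65 grasp [560.9 -41.5 144.3] rot [-1.7969e+02 -5.0000e-02  9.9170e+01] F [-19.5    0.53  15.08] w 0.112 | xyz [-1.5 -0.4 -0.7] roll 0.004
```

Fz climbed while z barely moved, so the bar is on its stop. Next I'll ease the push so the bar settles against the striker's inner side, then check that it holds.

```bash
python3 -m inch '[{"x":0,"y":-0.8,"z":0,"roll":0.002,"gripper":0},{"x":0,"y":-1.6,"z":0,"roll":0.004,"gripper":0},{"x":0,"y":-2.4,"z":0,"roll":0.006,"gripper":0},{"x":0,"y":-3.2,"z":0,"roll":0.007,"gripper":0},{"x":0,"y":-3.2,"z":0,"roll":0.007,"gripper":0}]'; python3 - <<'E'
from plan import *
from bench import eyes
for k in range(2):
  eyes.camera("wrist");shift(*tab(.015,0.0))
E
```

```text
time: 12.15
position: [0.5597, -0.0417, 0.2993]
tcp_rot: [-180.0, -0.0, 98.8]
contact_force: [-9.2, 2.6, 9.8]
width: 0.117
t 12.2 grasp [559.7 -41.6 144.3] rot [-1.7997e+02 -4.0000e-02  9.8770e+01] F [-8.42  2.05  8.89] w 0.119 | xyz [-1.5  0.3 -0.7] roll 0.0031
t 12.25 grasp [559.6 -41.6 144.3] rot [-1.7997e+02 -4.0000e-02  9.8780e+01] F [-8.68  2.15  9.74] w 0.113 | xyz [-1.5  0.2 -0.7] roll 0.0032
```

```bash
python3 -m inch '[{"x":0,"y":-0.7,"z":0,"roll":0.002,"gripper":0},{"x":0,"y":-1.4,"z":0,"roll":0.003,"gripper":0},{"x":0,"y":-2,"z":0,"roll":0.003,"gripper":0},{"x":0,"y":-2,"z":0,"roll":0.003,"gripper":0}]'; python3 - <<'E'
from plan import *
from bench import eyes
for k in range(2):
  eyes.camera("wrist");shift(*tab(.015,0.0))
E
```

```text
time: 12.65
position: [0.5589, -0.0417, 0.2993]
tcp_rot: [179.8, -0.0, 98.6]
contact_force: [0.7, 4.9, 5.9]
width: 0.118
t 12.7 grasp [559.5 -41.6 144.3] rot [ 1.7978e+02 -1.0000e-02  9.8610e+01] F [0.73 4.48 5.84] w 0.112 | xyz [-1.6  1.1 -0.7] roll 0.0003
t 12.75 grasp [559.5 -41.6 144.3] rot [ 1.7979e+02 -1.0000e-02  9.8610e+01] F [0.23 4.63 6.54] w 0.113 | xyz [-1.5  1.1 -0.7] roll 0.0003
```

```bash
python3 -m inch '[{"x":0,"y":0,"z":0,"roll":0,"gripper":0.2},{"x":0,"y":0,"z":0,"roll":0,"gripper":0.5},{"x":0,"y":0,"z":0,"roll":0,"gripper":0.6},{"x":0,"y":0,"z":0,"roll":0,"gripper":0.6}]'; python3 - <<'E'
from plan import *
from bench import eyes
for k in range(2):
  c=eyes.camera("wrist");shift(*tab(.015,0.0))
cv2.imwrite("pics/w9.png",c["image"])
E
```

```text
time: 13.15
position: [0.5579, -0.0424, 0.2976]
tcp_rot: [-180.0, 0.0, 98.6]
contact_force: [-0.6, 0.0, -0.2]
width: 0.601
t 13.2 grasp [557.8 -42.4 142.6] rot [-1.7998e+02  1.0000e-02  9.8590e+01] F [ 0.13 -0.05 -0.11] w 0.601 | xyz [-1.1  2.2 -2.4] roll -0.0001
t 13.25 grasp [557.9 -42.3 142.7] rot [-1.7999e+02  1.0000e-02  9.8590e+01] F [ 0.12  0.42 -0.64] w 0.597 | xyz [-1.1  2.2 -2.3] roll -0.0001
```

View pics/w9.png

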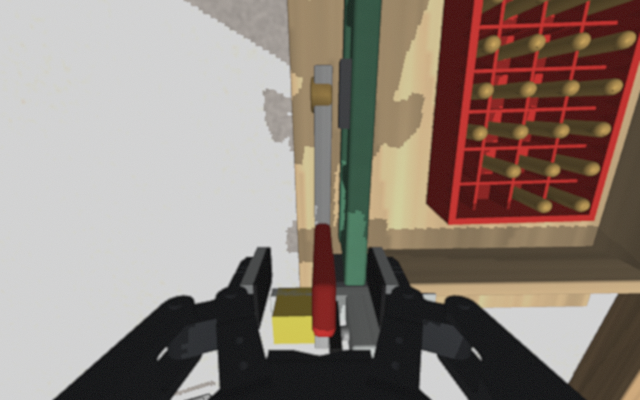

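The gripper is free of the tab, at column 323 between fingers at 260 and 378. The bar lies on the inner side of the yellow striker. Now retreating upward.

```bash
python3 -m inch '[{"x":0,"y":0,"z":-20,"roll":0,"gripper":0.6},{"x":0,"y":0,"z":-60,"roll":0,"gripper":0.6},{"x":0,"y":0,"z":-100,"roll":0,"gripper":0.6},{"x":0,"y":0,"z":-100,"roll":0,"gripper":0.6},{"x":0,"y":0,"z":-100,"roll":0,"gripper":0.6}]'; python3 - <<'E'
from plan import *
from bench import eyes
eyes.camera("top")
s=sense();c=eyes.camera("wrist");P=wpose(c,s)
cv2.imwrite("pics/w10.png",c["image"]);shift(*tab(.015,0.0))
c=eyes.camera("side");cv2.imwrite("pics/s10.png",cv2.resize(c["image"][150:250,270:400],None,fx=6,fy=6,interpolation=cv2.INTER_CUBIC))
E
```

```text
time: 13.75
position: [0.5582, -0.0423, 0.3992]
tcp_rot: [179.8, 0.1, 98.6]
contact_force: [0.0, 0.6, -0.6]
width: 0.604
t 13.85 grasp [557.2 -42.  241.4] rot [-1.7988e+02 -4.0000e-02  9.8590e+01] F [-0.83 -0.65 -0.64] w 0.599 | xyz [-1.5  2.7 96.4] roll -0.0
```

View pics/w10.png

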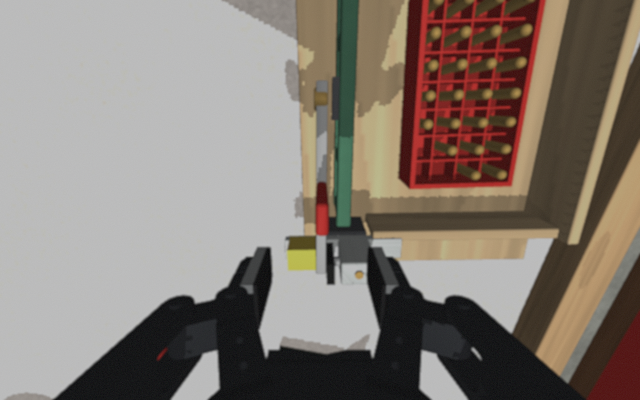

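View pics/s10.png

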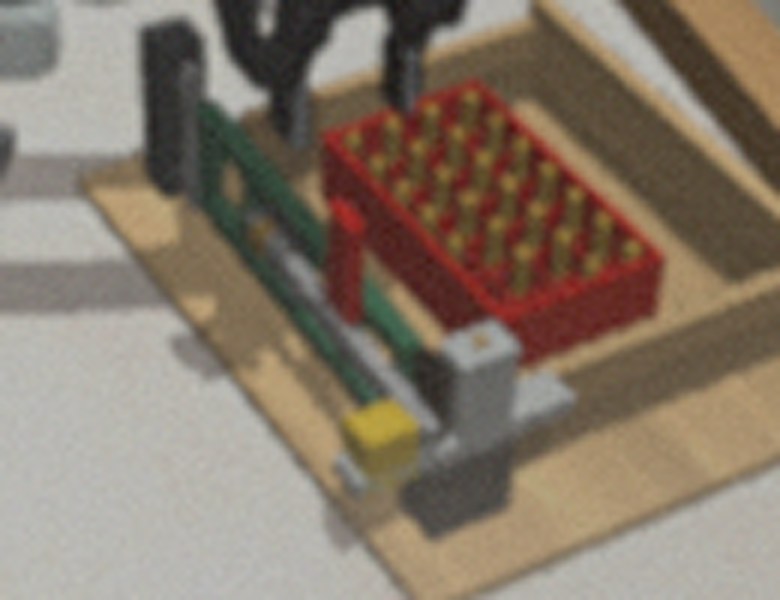

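```bash
python3 - <<'E'
from plan import *
from bench import eyes
def pt(th,al,a,z,n=.022):
    A=.130+a*np.cos(al)-z*np.sin(al); Z=.09+a*np.sin(al)+z*np.cos(al)
    r=np.array([-A*np.sin(th)-n*np.cos(th), .14-A*np.cos(th)+n*np.sin(th)]);c,s=np.cos(p[2]),np.sin(p[2])
    return np.array([p[0]+c*r[0]-s*r[1],p[1]+s*r[0]+c*r[1],Z])
c=eyes.camera("side");im=c["image"];P=pose(c)
big=cv2.resize(im[170:240,300:380],None,fx=8,fy=8,interpolation=cv2.INTER_CUBIC)
for al,col in((0,(255,0,255)),(.06,(255,255,0))):
  for a,z in((.085,.08),(.085,.008),(.175,.008),(.130,.008),(0,.008)):
    q=proj(c,P,pt(.017,al,a,z)); print(al,a,z,np.round(q,1)); cv2.circle(big,tuple(int(v) for v in (q-[300,170]+.5)*8-.5),4,col,1)
cv2.imwrite("pics/s11.png",big)
s=sense();w=eyes.camera("wrist");P=wpose(w,s);im=w["image"]
cv2.imwrite("pics/w11.png",cv2.resize(im[170:300,260:400],None,fx=4.5,fy=4.5,interpolation=cv2.INTER_CUBIC))
E
```

```text
0 0.085 0.08 [327.3 185.3]
0 0.085 0.008 [326.8 203.3]
0 0.175 0.008 [341.8 221.3]
0 0.13 0.008 [334.1 212.1]
0 0 0.008 [313.8 187.8]
0.06 0.085 0.08 [326.5 183.1]
0.06 0.085 0.008 [326.7 202. ]
0.06 0.175 0.008 [341.8 218.6]
0.06 0.13 0.008 [334.1 210. ]
0.06 0 0.008 [313.7 187.7]
```

View pics/s11.png

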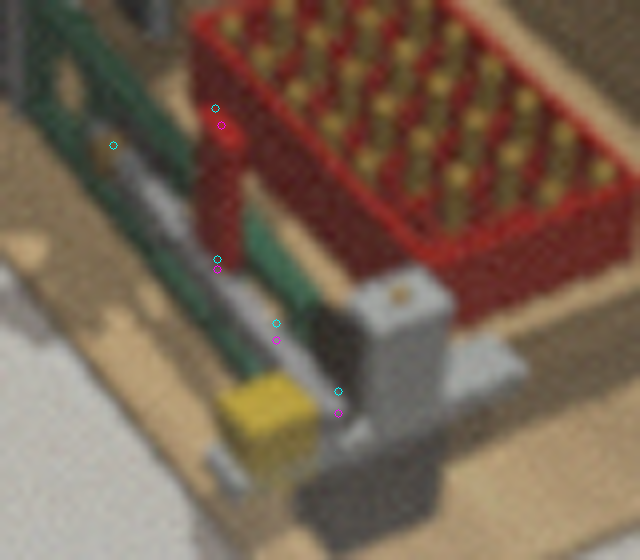

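View pics/w11.png

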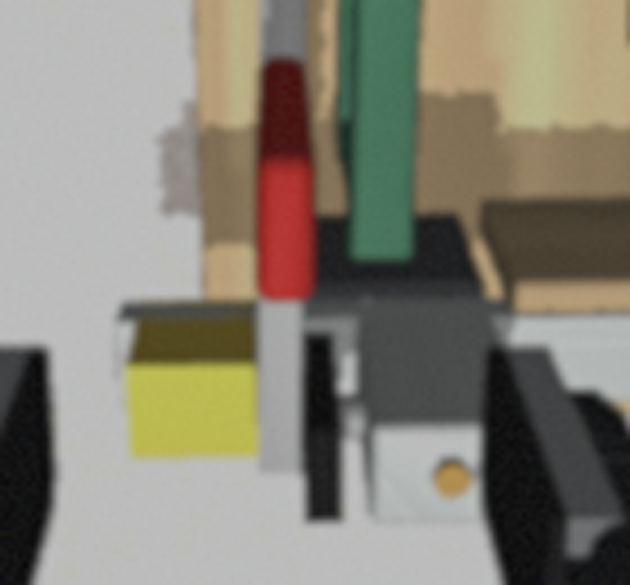

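Both views agree with a level bar: the magenta α=0 points lie on the tab foot and the tip. The bar sits in the gap between striker and pad. To be sure it is fully down, I'll press the tab lightly from above with closed fingers.

```bash
python3 -m inch '[{"x":0,"y":2.3,"z":0,"roll":0,"gripper":0},{"x":0,"y":2.3,"z":10,"roll":0,"gripper":0},{"x":0,"y":2.3,"z":25,"roll":0,"gripper":0},{"x":0,"y":2.3,"z":35,"roll":0,"gripper":0},{"x":0,"y":2.3,"z":45,"roll":0,"gripper":0}]' 20; python3 - <<'E'
from plan import *
from bench import eyes
for k in range(3):
  c=eyes.camera("wrist");shift(*tab(.017,0.0))
cv2.imwrite("pics/w12.png",c["image"])
E
```

```text
time: 14.5
position: [0.5598, -0.0417, 0.3509]
tcp_rot: [-179.9, -0.0, 98.6]
contact_force: [-0.4, 1.0, 0.4]
width: 0.004
t 14.55 grasp [558.7 -41.5 194.2] rot [-1.7977e+02 -9.0000e-02  9.8590e+01] F [-0.37 -0.66 -1.08] w 0.006 | xyz [-1.6  0.4 49.2] roll 0.002
t 14.6 grasp [558.8 -41.5 195.2] rot [-1.7978e+02 -8.0000e-02  9.8590e+01] F [ 0.3   0.45 -0.06] w -0.003 | xyz [-1.6  0.3 50.2] roll 0.002
t 14.65 grasp [559.4 -41.7 196.5] rot [-1.7987e+02 -5.0000e-02  9.8590e+01] F [0.81 1.45 0.55] w 0.001 | xyz [-1.4 -0.1 51.5] roll 0.002
```

View pics/w12.png

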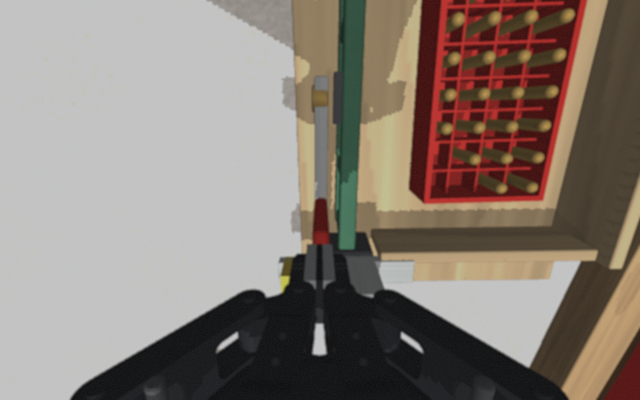

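```bash
python3 -m inch '[{"x":0,"y":0,"z":2,"roll":0,"gripper":0},{"x":0,"y":0,"z":4,"roll":0,"gripper":0},{"x":0,"y":0,"z":6,"roll":0,"gripper":0},{"x":0,"y":0,"z":7.5,"roll":0,"gripper":0},{"x":0,"y":0,"z":7.5,"roll":0,"gripper":0}]'; python3 - <<'E'
from plan import *
from bench import eyes
for k in range(2):
  c=eyes.camera("wrist");shift(*tab(.017,0.0))
E
```

```text
time: 15.15
position: [0.5601, -0.0418, 0.3452]
tcp_rot: [-180.0, -0.0, 98.6]
contact_force: [-0.7, 0.6, -0.3]
width: 0.001
t 15.2 grasp [560.2 -41.8 190.3] rot [-180.    -0.    98.6] F [-0.44  0.15  0.72] w -0.001 | xyz [-1.2 -0.6 45.3] roll 0.002
t 15.25 grasp [560.2 -41.8 190.4] rot [180.     0.    98.59] F [0.51 0.19 0.54] w 0.002 | xyz [-1.2 -0.6 45.4] roll 0.002
```

```bash
python3 -m inch '[{"x":0,"y":0,"z":0.7,"roll":0,"gripper":0},{"x":0,"y":0,"z":1.4,"roll":0,"gripper":0},{"x":0,"y":0,"z":1.4,"roll":0,"gripper":0}]'; python3 - <<'E'
from plan import *
from bench import eyes
for k in range(2):
  c=eyes.camera("wrist");shift(*tab(.017,0.0))
E
```

```text
time: 15.55
position: [0.5602, -0.0418, 0.3439]
tcp_rot: [-180.0, -0.0, 98.6]
contact_force: [-0.1, 0.1, -0.7]
width: -0.001
t 15.6 grasp [560.2 -41.8 188.9] rot [-180.     -0.     98.59] F [0.16 0.03 0.71] w -0.001 | xyz [-1.2 -0.6 43.9] roll 0.002
t 15.65 grasp [560.2 -41.8 188.9] rot [-179.99    0.     98.59] F [ 0.47 -0.68 -0.04] w -0.001 | xyz [-1.2 -0.6 43.9] roll 0.002
```

```bash
python3 -m inch '[{"x":0,"y":0,"z":0.7,"roll":0,"gripper":0},{"x":0,"y":0,"z":1.4,"roll":0,"gripper":0},{"x":0,"y":0,"z":1.4,"roll":0,"gripper":0}]'; python3 - <<'E'
from plan import *
from bench import eyes
for k in range(2):
  c=eyes.camera("wrist");shift(*tab(.017,0.0))
E
```

```text
time: 15.95
position: [0.5603, -0.0418, 0.3433]
tcp_rot: [180.0, 0.0, 98.6]
contact_force: [-2.2, 0.4, 6.0]
width: 0.001
t 16.0 grasp [560.4 -41.9 188.4] rot [1.7998e+02 1.0000e-02 9.8600e+01] F [-1.66  0.33  4.92] w 0.002 | xyz [-1.2 -0.7 43.4] roll 0.002
t 16.05 grasp [560.4 -41.8 188.4] rot [1.7998e+02 1.0000e-02 9.8600e+01] F [-2.34  0.74  5.42] w -0.0 | xyz [-1.2 -0.7 43.4] roll 0.0021
```

```bash
python3 -m inch '[{"x":0,"y":0,"z":0.7,"roll":0,"gripper":0},{"x":0,"y":0,"z":1.4,"roll":0,"gripper":0},{"x":0,"y":0,"z":1.4,"roll":0,"gripper":0}]'; python3 - <<'E'
from plan import *
from bench import eyes
for k in range(2):
  c=eyes.camera("wrist");shift(*tab(.017,0.0))
E
```

```text
time: 16.35
position: [0.5603, -0.0418, 0.3433]
tcp_rot: [180.0, 0.0, 98.6]
contact_force: [-6.3, 1.1, 12.1]
width: 0.0
t 16.4 grasp [560.5 -41.8 188.3] rot [1.7995e+02 3.0000e-02 9.8600e+01] F [-5.49  0.86 12.77] w 0.001 | xyz [-1.2 -0.8 43.3] roll 0.0021
t 16.45 grasp [560.4 -41.8 188.3] rot [1.7995e+02 3.0000e-02 9.8600e+01] F [-5.96  0.73 11.96] w 0.0 | xyz [-1.2 -0.7 43.3] roll 0.0022
```

Contact came at 188.4 mm, exactly the height for a fully lowered bar. It stays rigid under 12 N, so the bar is on its stop. Now retreating and taking a final check.

```bash
python3 -m inch '[{"x":0,"y":0,"z":-20,"roll":0,"gripper":0},{"x":0,"y":0,"z":-60,"roll":0,"gripper":0},{"x":0,"y":0,"z":-110,"roll":0,"gripper":0},{"x":0,"y":0,"z":-110,"roll":0,"gripper":0},{"x":0,"y":0,"z":-110,"roll":0,"gripper":0}]'; python3 - <<'E'
from plan import *
from bench import eyes
eyes.camera("top");eyes.camera("top")
s=sense();c=eyes.camera("wrist");shift(*tab(.017,0),s=s)
cv2.imwrite("pics/w13.png",cv2.resize(c["image"][150:320,240:420],None,fx=3.5,fy=3.5,interpolation=cv2.INTER_CUBIC))
c=eyes.camera("side");cv2.imwrite("pics/s13.png",c["image"])
E
```

```text
time: 16.95
position: [0.5606, -0.0419, 0.453]
tcp_rot: [179.8, 0.1, 98.6]
contact_force: [0.6, -0.4, -0.7]
width: 0.002
t 17.05 grasp [559.6 -41.7 294.9] rot [-1.799e+02 -4.000e-02  9.859e+01] F [ 0.53  0.28 -1.04] w 0.004 | xyz [-1.400e+00 -1.000e-01  1.499e+02] roll 0.002
```

View pics/w13.png

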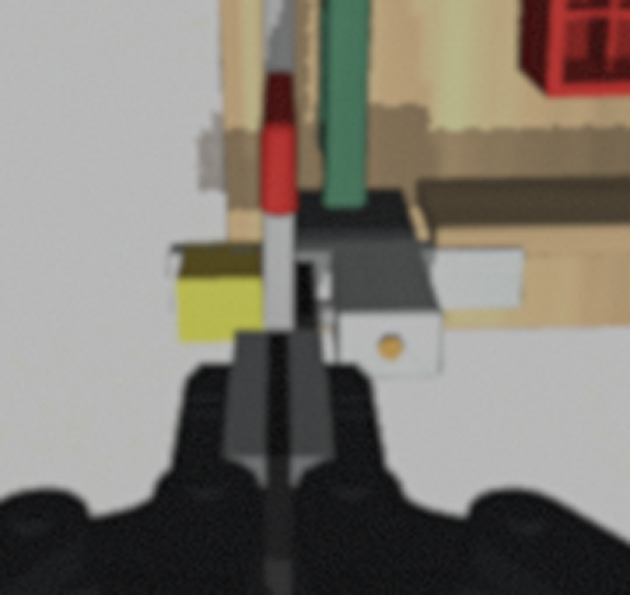

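View pics/s13.png

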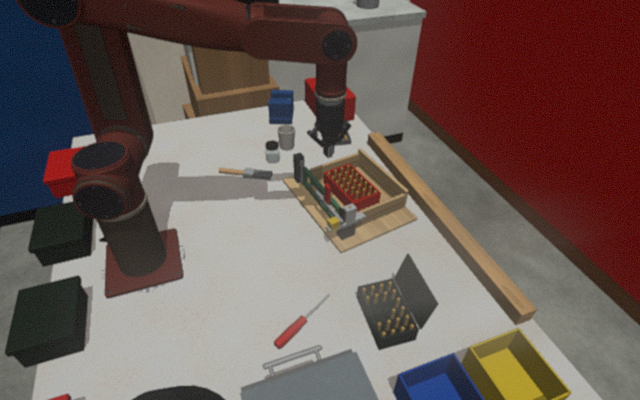

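The bar sits between the yellow striker (left) and the black pad (right), the gate is shut, and the bystanders have not moved. The gripper is about 100 mm clear, so I'm handing in.

```bash
python3 -c "
from bench import robot,sense
print(robot.job_done()); print(sense()['time'])"
```

```text
the job is handed in; nothing more can be done
None
the job is handed in; nothing more can be done
```

The gate is shut and latched, and I handed the job in at about 17 s of the 58 s allowed.

**What I did:**
- I pinched the red tab and raised the bar to about 0.18 rad.
- I swung the gate from about 0.255 rad shut. The bar passed over the striker without touching it.
- I pressed the pad with about 16–20 N at the tab, roughly 12–15 N at the pad.
- I lowered the bar onto its stop, eased the push and let go.

**What the last checks showed:**
- **Latch holds:** when I eased the push, the gate stopped moving while the force dropped to zero, so the striker is holding it.
- **Bar fully down:** pressing the tab from above with closed fingers met it at 170 mm, the height for a level bar. It did not give under 12 N.
- **Pictures:** after the gripper had let go and risen clear, they show the bar between striker and pad, the gate at about 0.017 rad, and the other things where they stood.

**What disagreed:** the wrist camera placed things about 4 mm farther along the gate than the side and top cameras did. I gripped in between, and it made no difference. The side picture puts the tab's top edge between the level position and a slightly raised one. The press from above settled that the bar is down.

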